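# Gather the guide rollers in the tote's pick corner

### The job

Push the carrier with its tote along the rail until it clicks into the station beside the sensor bracket. Then take the tote by its carrying bar, lift it clear and tilt it about 30 degrees above the carrier, so that all four loose rollers slide together into the corner with the small flat lip sticking out of its rim. Finish while holding it there, still and tilted, the rollers gathered in that corner, the carrier still in its station; spill no roller and leave everything else on the bench where it is.

Things in the scene. Friction and masses are not known exactly. Their poses are not given: they have to be found in the camera images.
- rail: The fixed transfer rail: aluminium base 140 x 460 with two steel rods and 34 high end blocks. Origin on the bench under its middle, z up, y along the rail the way the carrier is to be pushed, x away from the robot. On its +x side, at y = +35, stands a 82 high bracket with a black sensor head: it marks the station.
- carrier (a joint): Travel of the carrier along the rail's +y, m. 0 = loading end, 0.19 = end stop, 0.130 = the station: a sprung detent holds it there, the dark pointer fin on its +x edge facing the sensor bracket. It starts between 0 and 0.02. It slides with 1 to 2 N of friction; entering or leaving the detent takes a few N more, and the detent pulls it in from about 4 mm away.
- carrier_mid (a point): Middle of the carrier's flat top, 42 above the bench; axes as the rail's. The carrier is an aluminium tray 166 (x) x 206 (y) with a 6 high rim 5 thick; the tote stands loose inside it.
- push_plate (a point): On the rear (-y) face of the grey upright push plate at the carrier's -y end: middle of its width, 80 above the bench; axes as the rail's. The plate is 70 wide (x), 8 thick, its top 100 above the bench; there is free space behind it, above the 34 high rail end.
- tote: Open steel tote, outside 116 (x) x 156 (y) x 50 high, walls and floor 4 thick, about 0.3 kg, with a carrying bar over its middle. Origin at the centre of its underside, z up. It stands in the carrier turned up to 0.15 rad against the rail's axes. Its pick corner, at -x +y, bears a flat lip, 26 wide, sticking out about 18 at the rim, the other three corners are plain.
- handle (a point): Centre of the tote's carrying bar, 98 above the tote's underside: grey bar 12 thick (x), 20 high (88 to 108 above the underside), 164 long (along the tote's y), held by an upright at each end; axes as the tote's. The bar is free underneath.
- pick_corner (a point): The inside of the pick corner, at the tote's inner floor: (-54, +74, +4) from the tote's origin, axes as the tote's.
- roller0: One of four alike loose white guide rollers in the tote, smooth acetal spools 22 in diameter and 14 high standing on end, about 14 g. Origin at the centre of the underside. They slide easily (friction about 0.2) but stay put on a level floor.
- roller1: One of four alike loose white guide rollers in the tote, smooth acetal spools 22 in diameter and 14 high standing on end, about 14 g. Origin at the centre of the underside. They slide easily (friction about 0.2) but stay put on a level floor.
- roller2: One of four alike loose white guide rollers in the tote, smooth acetal spools 22 in diameter and 14 high standing on end, about 14 g. Origin at the centre of the underside. They slide easily (friction about 0.2) but stay put on a level floor.
- roller3: One of four alike loose white guide rollers in the tote, smooth acetal spools 22 in diameter and 14 high standing on end, about 14 g. Origin at the centre of the underside. They slide easily (friction about 0.2) but stay put on a level floor.
- label_roll: A white paper label roll, ring 76 across and 50 high, on the bench near the robot side of the rail (sizes in mm). Not part of the job.
- screwdriver: A screwdriver about 180 long lying on the bench on the robot side of the rail (sizes in mm). Not part of the job.
- scanner: A hand-held barcode scanner, black and grey, about 62 x 185 x 34, lying beyond the rail (sizes in mm). Not part of the job.
- carton: A white and blue cardboard carton 100 x 160 x 70 (sizes in mm). Not part of the job.
- sanitizer: A white plastic bottle, 60 in diameter and 160 tall (sizes in mm). Not part of the job.
- dish: A small steel bowl 90 across and 40 high (sizes in mm). Not part of the job.
- spare_bin: An empty grey plastic bin 120 x 160 x 60 without a handle (not the tote) (sizes in mm). Not part of the job.
There are look-alikes about, which are no part of the job. Leave any green or yellow look-alike of the tote alone.

How it is judged:
By the outcome, as a careful person would: the job done as asked, in the order asked, and still so for the second after the job is handed in, while the arm keeps its last pose, push and grip.
It also fails if it takes over 58 s, if anything falls off the work surface, if the arm or the gripper's body presses on something with over 40 N, if the wrist force passes 120 N, or if a joint passes its speed limit or range.

### The arm

A 7-joint arm with a two-finger parallel gripper is mounted at the origin on the work surface. World frame = base frame: x ahead of the robot, y to its left, z up, the work surface at z = 0. Lengths are in m, angles in rad, forces in N, time in s.
With the tool pointing down it reaches from about 0.4 to 0.85 m from the base axis. Payload 6.9 kg.
Tool frame: the origin (TCP) lies midway between the tips of the shut fingers; the grasp point (between the pads) lies behind it (ctrl.pinch_z is the z of the grasp point in the tool frame, in m); z points along the fingers, y is the direction in which the jaws open and shut (so a half turn about z gives the same grasp; the last joint's range is limited). The gripper opens to 85 mm and grips with 20 to 120 N. Pads are 22 mm wide; open, the fingers measure 114 mm over their backs; the gripper's body (76 mm by 85 mm) begins 54 mm behind the grasp point. The pads swing forward as they close: fully open they stand 13 mm farther back than shut.
Start: joints at [1.393, 0.507, -0.238, 1.5, 0.126, 1.149, -0.155], TCP at [0.174, -0.6, 0.231] pointing down, gripper open.
Joint ranges: [-3.08, 3.08], [-0.24, 2.05], [-1.43, 1.35], [0, 2.5], [-1.52, 4.66], [0.17, 1.96], [-2.89, 2.89]. Speed limits (rad/s): [2.39, 2.39, 3.14, 3.14, 3.14, 3.14, 3.14].

### API

Orientations are given as a unit quaternion [w, x, y, z].
In Python, from station import ctrl, get_state, vision, ticket, models gives the robot as it stands. Calls block until the motion is done:
- ctrl.movep(position, orientation): joint-space move of the TCP to a pose.
- ctrl.movel(position, frame=None, max_speed=0.15): straight line of the TCP; frame=None keeps the orientation; max_speed is the mean speed in m/s.
- ctrl.set_joints(angles): joint-space move.
- ctrl.ungrasp() and ctrl.close_gripper(force=None): open the fingers fully, or close them until they stop; force is the grip in N (None keeps the last).
- ctrl.pause(seconds).
- ctrl.ik(position, orientation): joint angles nearest the present ones, or None.
- get_state(): the state.
- vision.grab_frame(name): name is "scene" or "top" or "wrist"; returns (picture, depth): 384x512x3 uint8, blue, green, red; 384x512 float32, m along the optical axis (not along the pixel's ray), 0 where there is no reading.
- vision.camera_info(name): a dict with "mtx" (3x3 intrinsics, pixels), "R" (3x3) and "t" (3): a world point X has camera coordinates R X + t; the wrist camera has in their place "hand_eye" (4x4, takes a point from camera to tool coordinates, whose origin is the TCP and whose axes are the flange's). Camera axes: x right, y down, z forward; pixel columns grow to the right and rows downward; lengths in m; the calibration is good to about 2 mm. A picture is of the moment at which its call begins: read the wrist's pose just before it. camera_info takes no time and is no camera call.
A pose or a line that the arm cannot do raises ctrl.Unreachable and nothing moves.
- ticket.close_job(): hands the job in, once; it reports no verdict.
Trained networks look in the newest picture that a camera, given by its name, has taken for a name from the list of things; names that differ only in an ending like _2 or _b are one class to them, and where a whole thing is asked for, a point or a joint stands for the part that bears it (a point fixed in the world has none). Each returns a list of dicts, best first, with "p" (0 to 1); they miss things now and then, are a little off and sometimes report something else, mostly with a low value. They report only what shows in the picture. A call takes as long as a camera call. They do not tell look-alikes from the thing itself.
- models.recognise(camera, target): "point" ([column, row] in pixels, amid what is visible of it).
- models.masks_of(camera, target): "mask" (384x512 bool, what is visible of it) and "point" ([column, row] in pixels, amid what is visible of it).
The state is a dict: "time": time; "qpos": joint angles; "qd": joint speeds; "tau": joint torques, N m; "tcp_pos": TCP position; "eef_rot": TCP orientation; "contact_force": force on the tool from outside, world axes, zero at the start; "wrist_torque": the same for the moment, N m; "width": finger opening in m.
Only numpy, scipy, OpenCV 4.12 (cv2) and the standard library are available. Lean on these libraries where they do the work, as an engineer would, in place of code of your own. Each camera call takes 0.05 s, during which the arm holds its last target. There are 200 camera calls.

## Working session

There is one attempt and no reset: what is moved stays moved. The work goes in short steps, each a Python script; the robot and the scene stay as the last script left them, time stands still between calls to the robot, and variables do not carry over. Pictures are saved under pics/ and viewed, about 8 in all and at most 12, crops included, and the job is handed in when it is done.

```bash
ls; mkdir -p pics
python3 - <<'E'
from station import ctrl,get_state,vision,models
import cv2,numpy as np
print(ctrl.pinch_z, get_state())
ims=[]
for c in("top","scene"):
    im,d=vision.grab_frame(c); np.savez(f'{c}.npz',im=im,d=d)
    i=vision.camera_info(c); print(c,i['mtx'].tolist(),(-i['R'].T@i['t']).round(3),i['R'].round(3).tolist())
    im=im.copy()
    for t in("tote","rail","push_plate","handle","carrier","roller0"):
        r=models.recognise(c,t)
        print(c,t,[(np.round(x['point']).tolist(),round(x['p'],2)) for x in r])
    cv2.imwrite(f'pics/{c}0.png',cv2.resize(im,(800,600)))
E
```

```text
pics
-0.0187 {'time': 0.0, 'qpos': array([ 1.3934705 ,  0.50832048, -0.23753008,  1.50112668,  0.12568172,
        1.14893348, -0.15479207]), 'qd': array([-1.32699036e-04, -9.49447252e-04, -3.09714985e-04, -1.18220261e-03,
        2.68620782e-05,  1.10567010e-03, -9.25169458e-04]), 'tau': array([-1.60559230e-03, -6.20610809e+01, -2.18733698e+00, -2.49664432e+01,
        1.26624704e-02,  1.17903203e-02,  4.46794729e-05]), 'tcp_pos': array([ 0.17420758, -0.59969669,  0.23044277]), 'eef_rot': array([-8.89657468e-04,  9.90015918e-01,  1.40952729e-01, -1.37282427e-04]), 'contact_force': array([ 0.81770787, -0.08451315,  0.23875026]), 'wrist_torque': array([ 0.02772297, -0.01160422,  0.01378378]), 'width': 0.08551161069757744}
top [[375.7553301611759, 0.0, 257.4364220462761], [0.0, 375.7553301611759, 197.1716915994758], [0.0, 0.0, 1.0]] [0.325 0.015 1.222] [[0.004, -1.0, -0.019], [-0.987, -0.001, -0.163], [0.163, 0.019, -0.987]]
top tote [([188.0, 282.0], 0.96), ([282.0, 194.0], 0.69), ([362.0, 271.0], 0.6), ([137.0, 148.0], 0.56)]
top rail [([242.0, 190.0], 0.66)]
top push_plate [([278.0, 216.0], 0.8)]
top handle [([360.0, 273.0], 0.92), ([281.0, 196.0], 0.76), ([296.0, 211.0], 0.65)]
top carrier []
top roller0 [([296.0, 210.0], 0.58), ([284.0, 207.0], 0.38)]
scene [[365.1112808024137, 0.0, 259.005244217951], [0.0, 365.1112808024137, 190.09511417931577], [0.0, 0.0, 1.0]] [ 1.057 -0.03   1.058] [[0.149, 0.989, -0.001], [0.846, -0.128, -0.517], [-0.511, 0.076, -0.856]]
scene tote [([301.0, 141.0], 0.82), ([156.0, 163.0], 0.8), ([234.0, 207.0], 0.67)]
scene rail [([274.0, 224.0], 0.67)]
scene push_plate [([240.0, 230.0], 0.93)]
scene handle [([155.0, 166.0], 0.88), ([307.0, 139.0], 0.87), ([233.0, 208.0], 0.79)]
scene carrier []
scene roller0 [([228.0, 203.0], 0.42), ([230.0, 217.0], 0.41)]
```

View pics/top0.png

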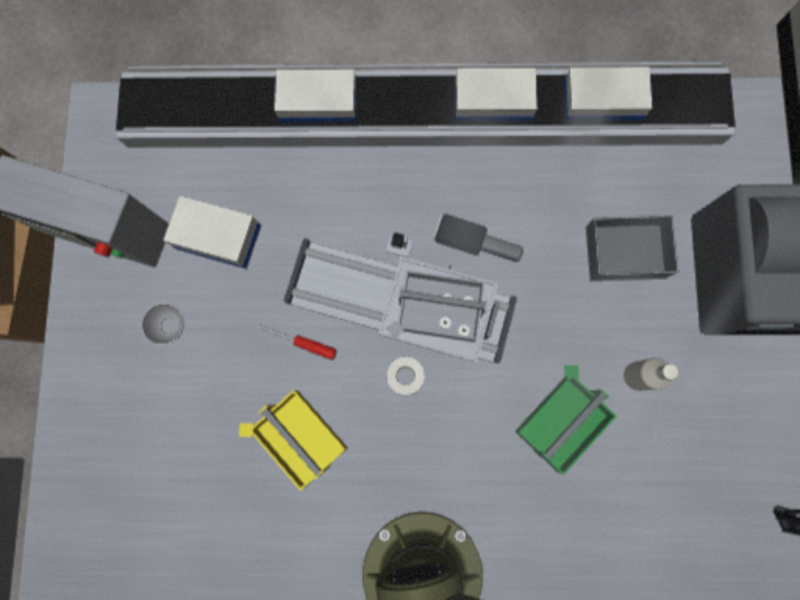

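View pics/scene0.png

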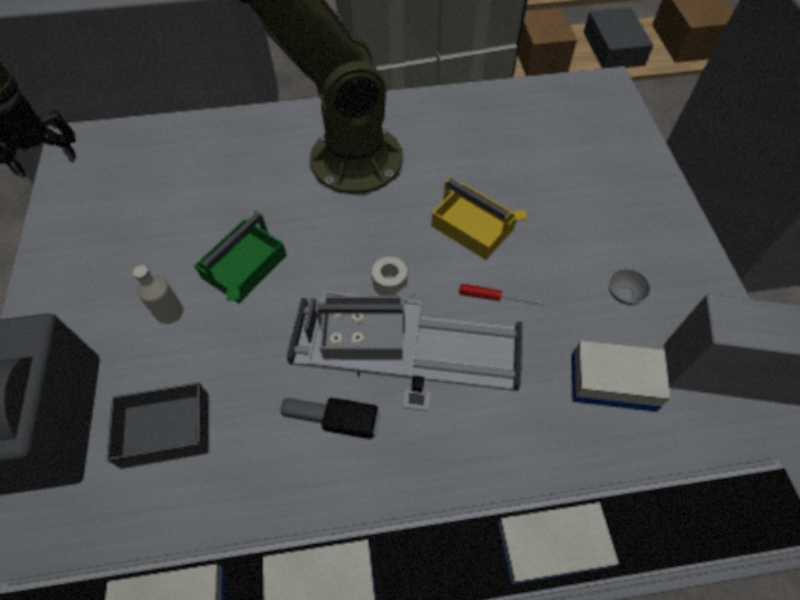

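The choices for the tote in the top view are grey at (282,194), green at (362,271), yellow at (188,282) and the grey bin at (404,158). The grey one on the rail, with a bar and rollers, is the tote. Next I'll build an orthographic close crop.

```bash
cat > h.py <<'E'
import numpy as np,cv2
from station import ctrl,get_state,vision,models,ticket
from scipy.spatial.transform import Rotation as Rn
def cloud(c,im,d,T=None):
    i=vision.camera_info(c);K=i['mtx'];v,u=np.mgrid[:384,:512]
    P=np.stack([(u-K[0,2])/K[0,0]*d,(v-K[1,2])/K[1,1]*d,d],-1)
    if T is None: W=(P-i['t'])@i['R']
    else:
        M=T@i['hand_eye']; W=P@M[:3,:3].T+M[:3,3]
    W[d<=0]=np.nan
    return W
def q2m(q): return Rn.from_quat(np.r_[q[1:],q[0]]).as_matrix()
def m2q(m): q=Rn.from_matrix(m).as_quat(); return np.r_[q[3],q[:3]]
E
python3 - <<'E'
from h import *
f=np.load('top.npz');W=cloud('top',f['im'],f['d']);im=f['im']
g=im.max(-1)
x,y,z=W[...,0],W[...,1],W[...,2]
roi=(x>.3)&(x<.75)&(y>-.3)&(y<.4)
print('bench',np.nanmedian(z[roi&(z<.02)]))
def show(n,m):
    k,l,s,c=cv2.connectedComponentsWithStats(m.astype(np.uint8))
    for j in range(1,k):
        if s[j,4]<12: continue
        p=W[l==j]; r=cv2.minAreaRect(p[:,:2].astype(np.float32)*1000)
        print(n,c[j].round(),s[j,4],np.median(p,0).round(3),[np.round(a,1) for a in r])
show('h34',roi&(z>.026)&(z<.039)&(g<80))
show('h90',roi&(z>.09)&(z<.112))
show('h145',roi&(z>.14)&(z<.16))
show('h42',roi&(z>.037)&(z<.052))
E
python3 - <<'E'
import cv2,numpy as np
a=np.load('top.npz')['im'][140:240,170:340];cv2.imwrite('pics/crop1.png',cv2.resize(a,(799,470),interpolation=cv2.INTER_CUBIC))
E
```

```text
bench 0.0012779504920680837
h34 [285. 148.] 135 [ 0.683 -0.051  0.034] [array([686.7, -59.6]), array([47.6, 56.9]), np.float64(72.5)]
h34 [306. 154.] 58 [ 0.663 -0.122  0.033] [array([ 665.3, -120. ]), array([23.3, 60.5]), np.float64(55.6)]
h34 [190. 173.] 124 [0.6   0.259 0.034] [array([600.9, 260. ]), array([ 10.5, 137.9]), np.float64(74.2)]
h34 [323. 209.] 49 [ 0.483 -0.169  0.034] [array([ 483.4, -170.6]), array([ 8.7, 81.2]), np.float64(74.0)]
h34 [318. 227.] 19 [ 0.423 -0.153  0.034] [array([ 426.2, -153.7]), array([ 7.3, 26.7]), np.float64(78.5)]
h90 [263. 177.] 32 [0.58  0.028 0.093] [array([575. ,  22.9]), array([28.1, 53.4]), np.float64(37.9)]
h90 [297. 179.] 55 [ 0.568 -0.086  0.093] [array([562.1, -72.7]), array([98.7, 22.4]), np.float64(80.7)]
h90 [257. 196.] 17 [0.515 0.039 0.093] [array([515.3,  41.8]), array([ 7.5, 30.9]), np.float64(82.1)]
h90 [315. 204.] 69 [ 0.489 -0.136  0.1  ] [array([ 489.3, -136. ]), array([ 8.1, 68.7]), np.float64(74.3)]
h90 [273. 210.] 169 [0.469 0.018 0.093] [array([471.9, -24.9]), array([ 54.7, 187.3]), np.float64(4.7)]
h90 [171. 264.] 51 [
[... 441 characters left out ...]
4] [array([522., -36.]), array([209.6, 174.6]), np.float64(74.2)]
h42 [283. 185.] 403 [ 0.559 -0.04   0.047] [array([559. , -43.6]), array([148.2,  29.4]), np.float64(81.2)]
h42 [280. 203.] 750 [ 0.503 -0.03   0.047] [array([500.2, -34.7]), array([148.5,  57.6]), np.float64(81.2)]
h42 [259. 241.] 258 [0.384 0.033 0.05 ] [array([382.6,  33.1]), array([74.5, 71.1]), np.float64(90.0)]
h42 [360. 244.] 62 [ 0.379 -0.285  0.05 ] [array([ 366.6, -278.7]), array([25.4, 82.8]), np.float64(62.0)]
h42 [187. 257.] 61 [0.328 0.257 0.049] [array([331. , 254.9]), array([83.6, 42.9]), np.float64(86.0)]
h42 [345. 262.] 24 [ 0.316 -0.232  0.05 ] [array([ 315.9, -231.4]), array([ 4.5, 40.1]), np.float64(46.7)]
```

View pics/crop1.png

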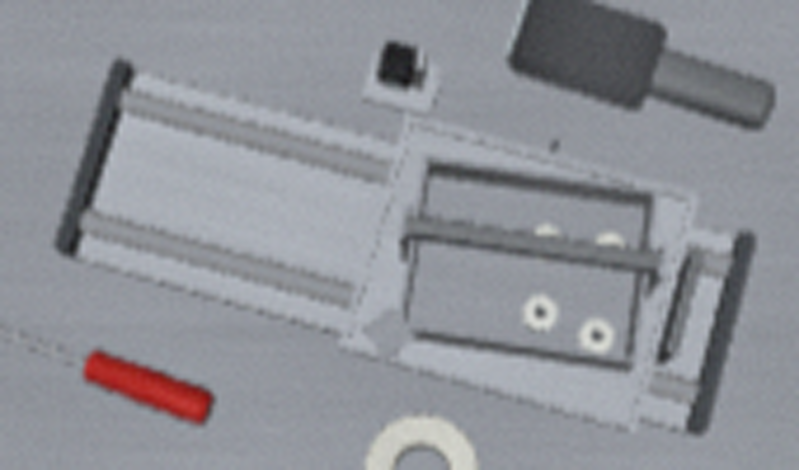

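The crop confirms it: the grey tote has its lip at crop (390,330), which is the -x +y side towards the station. The plate is at (680,305) and the bracket at (400,65). Next is the push, with shut fingers leaning back.

```bash
cat >> h.py <<'E'
ry=np.array([np.cos(np.radians(74.2)),np.sin(np.radians(74.2)),0]);rx=np.array([ry[1],-ry[0],0]);ez=np.array([0,0,1.])
O=np.array([.6009,.260,0])-.225*ry
def rp(x,y,z): return O+x*rx+y*ry+z*ez
E
cat > push.py <<'E'
from h import *
t=np.radians(20); zt=-ez*np.cos(t)+ry*np.sin(t)
q=None
for s in(1,-1):
    yt=s*rx; q_=m2q(np.stack([np.cross(yt,zt),yt,zt],1))
    j=ctrl.ik(rp(0,-.245,.24),q_)
    print(s,j)
    if j is not None:
        c=abs(j-get_state()['qpos']).max()
        if q is None or c<best: q,best=q_,c
ctrl.close_gripper(40)
p=get_state()['tcp_pos']; 
ctrl.movel([p[0],p[1],.29])
ctrl.movep(rp(0,-.245,.24),q)
ctrl.movel(rp(0,-.245,.078),max_speed=.15)
f0=get_state()['contact_force']; print('f0',f0,get_state()['time'])
y=-.245; log=[]; touch=None
while y<-.195+.13:
    st=.004 if touch is None or y-touch<.100 else .0015
    y+=st; ctrl.movel(rp(0,y,.078),max_speed=.05)
    s=get_state(); f=(s['contact_force']-f0)@ry; ya=(s['tcp_pos']-O)@ry
    log.append((round(ya*1e3,1),round(f,1)))
    if touch is None and f<-.8: touch=y
    if touch and y-touch>.100 and abs(f)<.4: print('drop');break
    if f<-15: print('hard');break
print(touch,log,get_state()['time'])
E
python3 push.py
```

```text
1 [ 1.07948728  0.45646922 -0.76356234  1.74551363 -0.04280309  1.08766682
  0.10936643]
-1 [ 0.49640271  0.38169219  0.1051156   1.7529037  -0.40584231  1.15606302
 -2.62821218]
f0 [0.14848245 0.20496734 0.78364057] 5.0667
drop
-0.19699999999999995 [(np.float64(-240.7), np.float64(-0.5)), (np.float64(-236.6), np.float64(-0.3)), (np.float64(-232.6), np.float64(-0.6)), (np.float64(-228.6), np.float64(0.0)), (np.float64(-224.6), np.float64(-0.2)), (np.float64(-220.6), np.float64(-0.0)), (np.float64(-216.6), np.float64(-0.7)), (np.float64(-212.7), np.float64(0.3)), (np.float64(-208.6), np.float64(0.0)), (np.float64(-204.6), np.float64(0.9)), (np.float64(-200.6), np.float64(-0.6)), (np.float64(-196.6), np.float64(-1.3)), (np.float64(-192.6), np.float64(0.2)), (np.float64(-188.5), np.float64(-0.6)), (np.float64(-184.5), np.float64(-0.4)), (np.float64(-180.5), np.float64(-1.3)), (np.float64(-176.6), np.float64(-0.4)), (np.float64(-172.6), np.float64(-1.0)), (np.float64(-168.6), np.float64(-0.3)), (np.float64(-164.5), np.float64(-0.6)), (np.float64(-160.5), np.float64(-0.5)), (np.float64(-156.6), np.float64(-0.1)), (np.float64(-152.5), np.float64(0.3)), (np.float64(-148.5), np.float64(0.4)), (np.float64(-144.5), np.float64(-0.2)), (np.float64(-140.5), np.float64(-0.3)), (np.float64(-136.6), np.float64(0.6)), (np.float64(-132.6), np.float64(0.1)), (np.float64(-128.6), np.float64(-1.1)), (np.float64(-124.5), np.float64(-1.4)), (np.float64(-120.6), np.float64(0.2)), (np.float64(-116.6), np.float64(-0.2)), (np.float64(-112.6), np.float64(-0.9)), (np.float64(-108.5), np.float64(-0.0)), (np.float64(-104.5), np.float64(1.0)), (np.float64(-100.6), np.float64(-0.2)), (np.float64(-96.5), np.float64(-0.5)), (np.float64(-95.3), np.float64(0.4)), (np.float64(-94.0), np.float64(0.3))] 14.8167
```

Force is too noisy to read the detent while stepping, so I'll measure the carrier's position instead.

```bash
cat > meas.py <<'E'
from h import *
import sys
im,d=vision.grab_frame('top'); W=cloud('top',im,d); z=W[...,2]
R=(W-O)@np.stack([rx,ry,ez],1); X,Y=R[...,0],R[...,1]
# carrier +y rim edge/ tray: heights 40-50, before any sensor head
m=(z>.036)&(z<.056)&(abs(X)<.09)&(Y<.26)&(Y>-.25)
for a in(-.06,-.03,0,.03,.06):
    k=m&(abs(X-a)<.012)
    if k.any(): print(a,np.percentile(Y[k],[1,99]).round(4))
m=(z>.092)&(z<.106)&(abs(X)<.04)&(Y>-.2)&(Y<.0)
print('platez',m.sum(),np.median(Y[m]) if m.any() else 0)
m=(z>.142)&(z<.156)&(abs(X)<.06)&(Y>-.2)&(Y<.16)
if m.any(): print('bar',R[m].mean(0),cv2.minAreaRect(W[m][:,:2].astype(np.float32)*1000))
cv2.imwrite('pics/%s.png'%sys.argv[1],cv2.resize(im[130:250,170:340],(799,564),interpolation=cv2.INTER_CUBIC))
print(get_state()['time'])
E
cp top.npz t0.npz; python3 meas.py m1
python3 - <<'E'
import re
s=open('meas.py').read().replace("im,d=vision.grab_frame('top')","f=np.load('t0.npz');im,d=f['im'],f['d']").replace("sys.argv[1]","'x'")
exec(s)
E
```

```text
-0.06 [-0.2215  0.2215]
-0.03 [-0.2244  0.2235]
0 [-0.2223  0.2232]
0.03 [-0.0762  0.2242]
0.06 [-0.0762  0.2262]
platez 98 -0.08183269116838512
bar [ 0.00099069 -0.00106417  0.14999982] ((516.4876708984375, 34.46160888671875), (224.9827423095703, 98.79476928710938), 85.5026626586914)
14.8667
-0.06 [-0.1819  0.0228]
-0.03 [-0.2236  0.2237]
0 [-0.2216  0.2254]
0.03 [-0.2247  0.2287]
0.06 [-0.2225  0.2238]
platez 108 -0.18356741001615262
bar [ 0.00158465 -0.08360794  0.15004371] ((518.2178955078125, -37.25501251220703), (163.549072265625, 19.32988739013672), 80.76911163330078)
14.8667
```

View pics/m1.png

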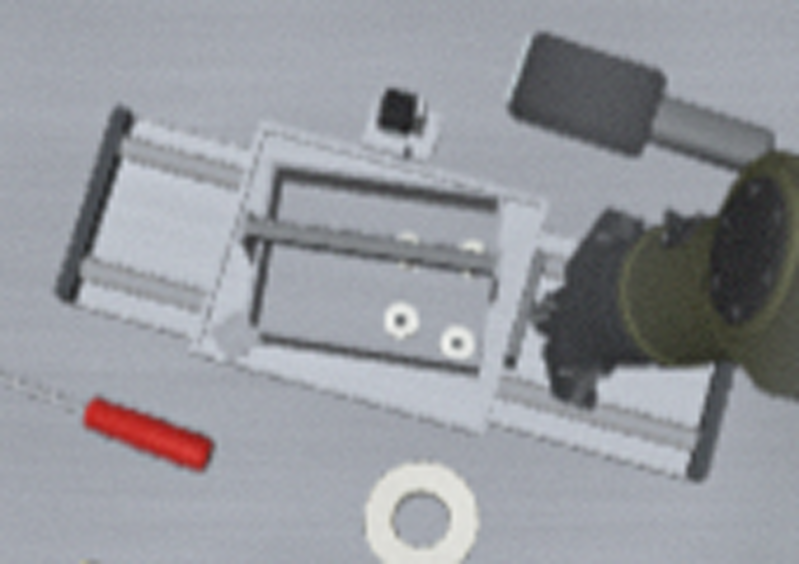

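The pointer fin at (408,152) is still short of the bracket; the carrier is at about 0.116–0.122. I'll push on in small steps, tracking the plate by vision each time.

```bash
cat > push2.py <<'E'
from h import *
import sys
f=np.load('t0.npz'); g0=cv2.cvtColor(f['im'],cv2.COLOR_BGR2GRAY)
K=vision.camera_info('top')
def pix(P): c=K['R']@P+K['t']; return K['mtx'][:2,:2]@(c[:2]/c[2])+K['mtx'][:2,2]
def shift(im):   # carrier travel since t0, by ECC on the +x rim strip and tote
    g=cv2.cvtColor(im,cv2.COLOR_BGR2GRAY)
    a=pix(rp(0,-.081,.06)); b0=pix(rp(0,.025,.06)); Wm=np.float32([[1,0,b0[0]-a[0]],[0,1,b0[1]-a[1]]])
    m=np.zeros_like(g0); poly=np.array([pix(rp(x,y,.045)) for x,y in((-.085,-.16),(-.085,.02),(.085,.02),(.085,-.16))]); cv2.fillPoly(m,[poly.astype(int)],255)
    cc,Wm=cv2.findTransformECC(g0,g,Wm,cv2.MOTION_AFFINE,(3,200,1e-6),m,3)
    p=Wm@np.r_[a,1]
    J=(pix(rp(0,.03,.06))-pix(rp(0,.02,.06)))/.01
    return cc,(p-b0)@J/(J@J)+.106
def plate(im,d):
    R=(cloud('top',im,d)-O)@np.stack([rx,ry,ez],1); m=(abs(R[...,2]-.1)<.004)&(abs(R[...,0])<.035)&(abs(R[...,1]+.08)<.03)
    return np.median(R[m][:,1])
if __name__=='__main__':
    y=-.0945
    while y<-.0785:
        fs=[]
        y+=.002; ctrl.movel(rp(0,y,.078),max_speed=.04)
        for _ in range(3): fs.append(get_state()['contact_force']@ry); ctrl.pause(.03)
        im,d=vision.grab_frame('top'); s=get_state(); 
        print(round((s['tcp_pos']-O)@ry*1e3,1),np.round(shift(im),4),round(plate(im,d)*1e3,1),np.round(fs,1))
    np.savez('t1.npz',im=im,d=d);print(s['time'])
E
python3 push2.py
```

```text
-93.2 [0.4121 0.1057] -81.8 [-4.1 -5.7 -4.1]
-91.8 [0.4586 0.1124] -80.3 [-8.8 -8.9 -7.9]
-90.1 [0.3945 0.1073] -78.7 [-8.9 -8.8 -7.7]
-87.7 [0.4481 0.1071] -76.4 [-8.2 -7.8 -7.8]
-84.1 [0.3686 0.1198] -72.7 [-1.9 -0.6 -1. ]
-82.1 [0.3653 0.1208] -70.9 [-0.3  0.1  1.3]
-81.0 [0.4272 0.1209] -69.7 [-3.7 -4.  -4.9]
-79.7 [0.4177 0.119 ] -68.4 [-7.7 -7.4 -6.5]
18.0667
```

The force profile shows the detent clearly: a rise to 9 N, a drop at TCP -84…-82 as it clicked in, then a rise on the far side. I'll release now and check that it settles back.

```bash
python3 - <<'E'
from push2 import *
for y in(-.086,-.11):
    ctrl.movel(rp(0,y,.078),max_speed=.08)
    im,d=vision.grab_frame('top'); print(y,plate(im,d),get_state()['time'])
ctrl.movel(rp(0,-.115,.25),max_speed=.2)
E
sed -i 's/abs(X)<.06)&(Y>-.2)/abs(X)<.04)\&(Y>-.1)/' meas.py; python3 meas.py m2
python3 -c "
from h import *
for t in (0.,):
  i=vision.camera_info('wrist');print(i['hand_eye'].round(3).tolist(),i['mtx'][0,0])"
```

```text
-0.086 -0.06888906123001817 18.3667
-0.11 -0.06847756271836207 18.8667
-0.06 [-0.2256  0.2233]
-0.03 [-0.2259  0.2271]
0 [-0.2254  0.2252]
0.03 [-0.2231  0.223 ]
0.06 [-0.0627  0.1418]
platez 77 -0.06714981602867745
bar [0.00156617 0.03445705 0.15007995] ((551.1884155273438, 76.32806396484375), (164.13833618164062, 21.122947692871094), 80.98567199707031)
19.925
[[0.001, -0.955, -0.297, 0.077], [1.0, 0.001, 0.0, -0.0], [-0.0, -0.297, 0.955, -0.144], [0.0, 0.0, 0.0, 1.0]] 312.0690099195054
```

Measured carrier travel is 0.130–0.134. I'll move above the bar and settle it with a close wrist view.

```bash
cat > grasp.py <<'E'
from h import *
B=np.array([.5512,.0763,.14]); a=np.radians(80.98)
ty=np.array([np.cos(a),np.sin(a),0]);tx=np.array([ty[1],-ty[0],0])
def tool(s,Rw=np.eye(3)):
    y=s*tx; return Rw@np.stack([np.cross(y,-ez),y,-ez],1)
def tilt(th,phi=np.radians(45)):
    d=-tx*np.cos(phi)+ty*np.sin(phi); return Rn.from_rotvec(np.cross(ez,d)*th).as_matrix()
def tcp(C,M): return C-M[:,2]*ctrl.pinch_z   # pinch at C
LIFT=.15
E
python3 - <<'E'
from grasp import *
S=None
for s in(1,-1):
    js=[]
    for P,M in((B+ez*.15,tool(s)),(B,tool(s)),(B+ez*LIFT,tool(s,tilt(np.radians(15)))),(B+ez*LIFT,tool(s,tilt(np.radians(30))))):
        js.append(ctrl.ik(tcp(P,M),m2q(M)))
    print(s,[None if j is None else j.round(2) for j in js])
    if all(j is not None for j in js):
        c=np.abs(js[0]-get_state()['qpos']).max()
        if S is None or c<S[1]: S=(s,c)
s=S[0];print('s',s)
M=tool(s); ctrl.movep(tcp(B+ez*.15,M),m2q(M)); ctrl.ungrasp(); ctrl.pause(.2)
st=get_state(); im,d=vision.grab_frame('wrist'); np.savez('w1.npz',im=im,d=d,p=st['tcp_pos'],q=st['eef_rot'],s=s)
cv2.imwrite('pics/w1.png',cv2.resize(im,(800,600))); print(st['time'])
im,d=vision.grab_frame('scene'); np.savez('s1.npz',im=im,d=d)
E
```

```text
1 [array([ 0.25,  0.42, -0.65,  1.61,  0.26,  1.2 , -0.61]), array([ 0.16,  0.55, -0.52,  1.83,  0.35,  0.85, -0.69]), array([ 0.11,  0.36, -0.63,  1.72,  0.52,  1.14, -0.87]), array([ 0.07,  0.39, -0.8 ,  1.83,  0.86,  1.23, -1.24])]
-1 [array([ 0.54,  0.59, -1.22,  1.61,  0.56,  1.35,  2.22]), array([ 0.51,  0.79, -1.23,  1.83,  0.83,  1.15,  1.98]), array([ 0.43,  0.53, -1.22,  1.72,  0.78,  1.35,  2.01]), array([ 0.29,  0.54, -1.22,  1.83,  1.01,  1.45,  1.75])]
s 1
21.6917
```

View pics/w1.png

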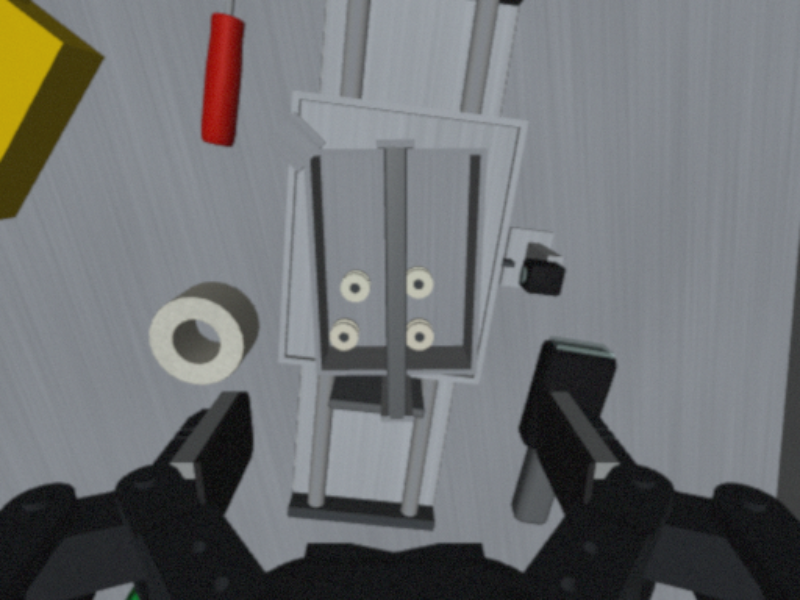

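Run:
```python
from grasp import *
f=np.load('w1.npz'); i=vision.camera_info('wrist')
T=np.eye(4);T[:3,:3]=q2m(f['q']);T[:3,3]=f['p'];W=cloud('wrist',f['im'],f['d'],T)
C=(T@i['hand_eye'])
def at(u,v,z):
    r=C[:3,:3]@np.linalg.solve(i['mtx'],[(u+.5)*.64-.5,(v+.5)*.64-.5,1]); p=C[:3,3]+r*(z-C[2,3])/r[2]; return p
def show(n,u,v,z):
    p=at(u,v,z); D=p-O; print(n,'rail',(D@rx*1e3).round(1),(D@ry*1e3).round(1),'depthz',W[int(v*.64),int(u*.64)].round(3))
for n,u,v,z in(('c-+',295,95,.048),('c++',526,123,.048),('c+-',478,381,.048),('c--',281,362,.048),('b-',290,514,.034),('b+',434,526,.034),('far+',520,3,.034),
 ('fin',508,262,.046),('br1',512,228,.004),('br2',552,232,.004),('br3',502,286,.004)): show(n,u,v,z)
R=(W-O)@np.stack([rx,ry,ez],1); z=W[...,2]
m=(abs(R[...,0]-.12)<.04)&(abs(R[...,1]-.04)<.05)&(z>.06); print('head',m.sum(),R[m].min(0).round(3),R[m].max(0).round(3))
m=(abs(z-.15)<.005)&(abs(R[...,0])<.05)&(abs(R[...,1]-.035)<.1)
P=W[m][:,:2].astype(np.float32)*1000; print('bar',cv2.minAreaRect(P),np.median(z[m]))
im=f['im'][125:200,290:380]; cv2.imwrite('pics/w1c.png',cv2.resize(im,(720,600),interpolation=cv2.INTER_CUBIC))
```

```text
c-+ rail -79.7 141.0 depthz [0.501 0.202 0.048]
c++ rail 83.5 142.1 depthz [0.658 0.158 0.05 ]
c+- rail 83.8 -60.0 depthz [ 0.603 -0.035  0.049]
c-- rail -79.2 -62.3 depthz [0.446 0.006 0.049]
b- rail -65.6 -224.1 depthz [ 0.416 -0.152  0.035]
b+ rail 71.4 -221.7 depthz [ 0.547 -0.188  0.035]
far+ rail 67.5 218.9 depthz [0.667 0.239 0.021]
fin rail 90.2 41.6 depthz [0.637 0.061 0.05 ]
br1 rail 99.1 62.8 depthz [0.651 0.078 0.005]
br2 rail 133.3 63.5 depthz [0.684 0.069 0.007]
br3 rail 100.0 12.1 depthz [0.64  0.027 0.   ]
head 641 [0.095 0.028 0.06 ] [0.126 0.054 0.086]
bar ((552.9471435546875, 77.53776550292969), (163.91354370117188, 19.366390228271484), 81.42242431640625) 0.1510842238095783
```

View pics/w1c.png

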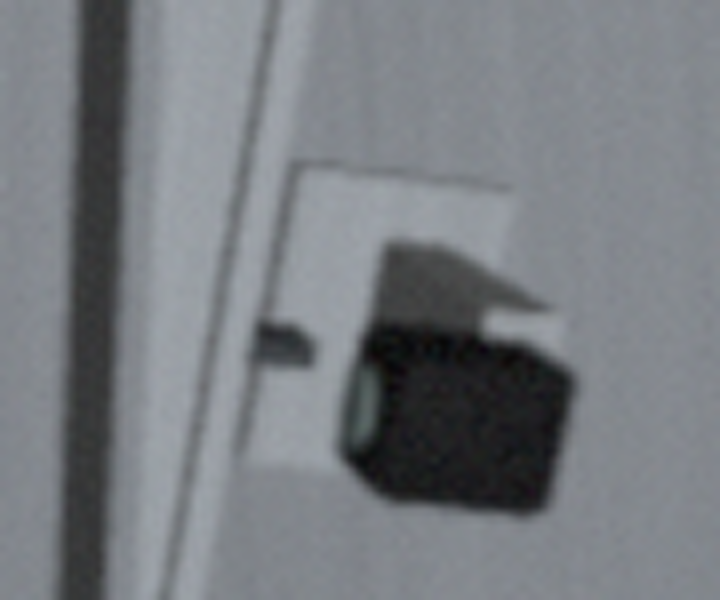

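Relative to the bracket head, seen in the same view, the fin is within 1 mm (41.6 against 41.0). The tray middle is 263 mm from the rail end, where 265 is expected, so the carrier is seated. Now the grasp, lift and tilt.

```bash
sed -i 's/^B=.*/B=np.array([.552,.077,.14]); a=np.radians(81.2)/' grasp.py
cat > lift.py <<'E'
from grasp import *
s=1;M=tool(s);q=m2q(M)
ctrl.movep(tcp(B+ez*.13,M),q)
ctrl.movel(tcp(B,M),max_speed=.1)
ctrl.close_gripper(100); ctrl.pause(.3)
st=get_state(); print('grip',st['width'],st['contact_force'].round(1),st['tcp_pos']); 
if abs(st['width']-.012)>.004: raise SystemExit('bad grip')
ctrl.movel(tcp(B+ez*.02,M),max_speed=.04)
st=get_state(); print(st['width'],st['contact_force'].round(1))
ctrl.movel(tcp(B+ez*LIFT,M),max_speed=.1)
st=get_state(); print(st['width'],st['contact_force'].round(1),st['time'])
im,d=vision.grab_frame('top'); cv2.imwrite('pics/l1t.png',im)
for th in range(3,31,3):
    M=tool(s,tilt(np.radians(th))); p=tcp(B+ez*LIFT,M); ctrl.movel(p,m2q(M),max_speed=.04)
ctrl.pause(.5)
st=get_state(); print(st['width'],st['contact_force'].round(1),st['time'],np.degrees(np.arccos(-q2m(st['eef_rot'])[2,2])))
for c in('scene','wrist','top'):
    im,d=vision.grab_frame(c); np.savez('f_%s.npz'%c,im=im,d=d,p=st['tcp_pos'],q=st['eef_rot'])
    cv2.imwrite('pics/f_%s.png'%c,cv2.resize(im,(800,600)))
E
python3 lift.py
```

```text
grip 0.010342275986546965 [ 1.3 -0.9  4.9] [0.55228199 0.07697861 0.12152569]
0.010520922317689566 [-0.4 -0.1 -3.2]
0.00998516090222423 [-0.6  0.6 -4.2] 26.5667
0.00993718461193187 [-1.1 -0.1 -4.1] 29.6167 29.987322731858125
```

Run:
```python
import numpy as np,cv2
w=np.load('f_wrist.npz')['im'];t=np.load('f_top.npz')['im'][110:250,170:340];s=np.load('f_scene.npz')['im'][130:270,170:370]
a=cv2.resize(w,(400,300));b=cv2.resize(t,(400,300),interpolation=2);c=cv2.resize(s,(400,300),interpolation=2)
cv2.imwrite('pics/fin.png',np.vstack([np.hstack([a,b]),np.hstack([c,0*c])]))
```

```text
(no output)
```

View pics/fin.png

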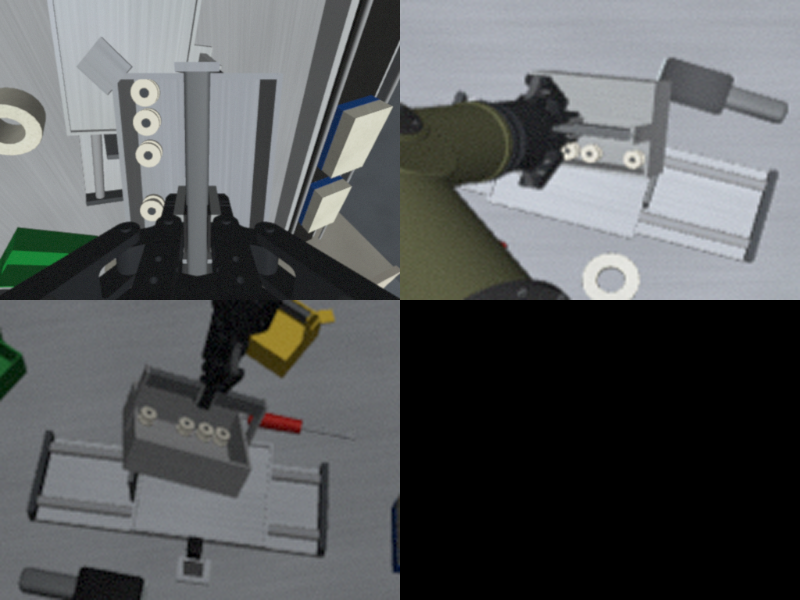

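View pics/f_wrist.png

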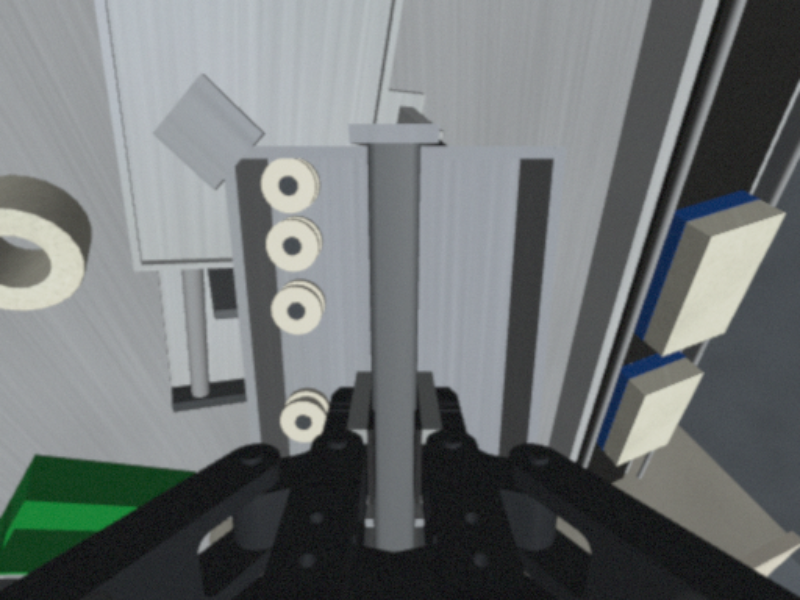

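All four rollers are in the tote, but they form a column along the -x wall: wrist (288,185), (293,245), (297,308) and one lagging at (303,420). They aren't gathered yet, so I'll track them in the tote frame and break the column by steering the tilt direction.

```bash
cat > trk.py <<'E'
from grasp import *
def ortho(im):
    i=vision.camera_info('wrist'); H=i['hand_eye']; k=4
    # pixel (c,r) -> tote X=(c/k-58), Y=78-r/k, at Z=18
    A=np.array([[0,-1/k,78],[1/k,0,-58],[0,0,ctrl.pinch_z*1e3+80.],[0,0,1]])  # tool x=ty, y=tx
    A=np.array([[0,-1/k,78],[1/k,0,-58],[0,0,80.+ctrl.pinch_z*1e3],[0,0,1000]])/1000
    Hi=np.linalg.inv(H); P=i['mtx']@Hi[:3]@A
    return cv2.warpPerspective(im,P,(116*k,156*k),flags=cv2.INTER_LINEAR|cv2.WARP_INVERSE_MAP)
def find(im):
    o=ortho(im); hsv=cv2.cvtColor(o,cv2.COLOR_BGR2HSV); b=o.astype(int)
    w=((b[...,2]-b[...,0]>8)&(b[...,2]>150)).astype(np.uint8)*255
    w=cv2.morphologyEx(w,cv2.MORPH_CLOSE,np.ones((5,5)))
    c=cv2.HoughCircles(cv2.GaussianBlur(w,(7,7),0),cv2.HOUGH_GRADIENT,1.5,60,param1=100,param2=14,minRadius=38,maxRadius=52)
    r=[] if c is None else [(round(x/4-58),round(78-y/4)) for x,y,_ in c[0]]
    return o,w,r
def look(n):
    im,d=vision.grab_frame('wrist'); o,w,r=find(im); cv2.imwrite(f'pics/o_{n}.png',o); print(n,r,round(get_state()['time'],2)); return o
def to(th,phi,n=None,v=.04):
    M=tool(1,tilt(np.radians(th),np.radians(phi))); ctrl.movel(tcp(B+ez*LIFT,M),m2q(M),max_speed=v)
    if n: look(n)
E
python3 - <<'E'
from trk import *
o,w,r=find(np.load('f_wrist.npz')['im']);print(r)
o2=look('a')
cv2.imwrite('pics/oo.png',np.hstack([o,cv2.cvtColor(w,cv2.COLOR_GRAY2BGR)])[:600,:800])
# ik feasibility of steering
for phi in(60,90,120,135):
    M=tool(1,tilt(np.radians(30),np.radians(phi))); j=ctrl.ik(tcp(B+ez*LIFT,M),m2q(M)); print(phi,None if j is None else j.round(2))
E
```

```text
[(-43, 10), (-43, 64), (-44, -46), (-43, 39), (-56, 26), (-26, 27)]
a [(-43, 64), (-41, 41), (-41, -40), (-41, 13)] 29.82
60 [-0.14  0.41 -0.51  1.72  0.73  1.3  -1.08]
90 [-0.15  0.54 -0.49  1.5   0.61  1.57 -0.91]
120 [-0.11  0.64 -0.44  1.31  0.44  1.75 -0.73]
135 [-0.07  0.67 -0.43  1.24  0.34  1.81 -0.65]
```

View pics/oo.png

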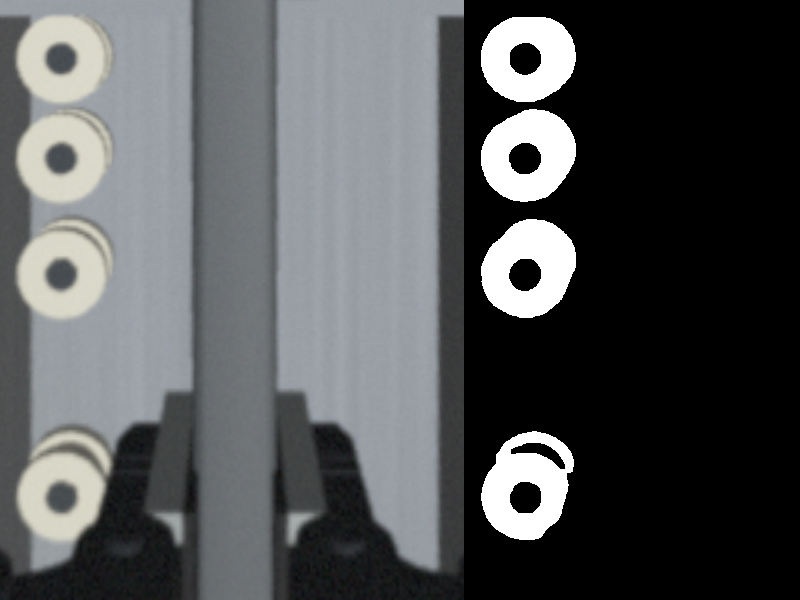

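The rollers are spaced at y = 63, 38, 10 and -46. I'll steer the tilt towards +y to close them up, then slightly towards +x to buckle the column.

Run:
```python
from trk import *
to(30,65); to(30,90,'b'); ctrl.pause(.4); look('b2')
to(30,108,'c'); ctrl.pause(.3); look('c2')
to(30,120,'d'); ctrl.pause(.2); look('d2')
ims=[cv2.imread(f'pics/o_{n}.png')[:520] for n in('b2','c2','d2')]
cv2.imwrite('pics/bcd.png',cv2.resize(np.hstack(ims),(800,300)))
```

```text
b [(-44, 63), (-44, 41), (-43, 19)] 30.57
b2 [(-42, 42), (-42, 63), (-42, 19), (-56, 34)] 31.02
c [(-44, 64), (-41, 44)] 31.38
c2 [(-44, 64), (-42, 43)] 31.73
d [(-41, -2), (-41, 43), (-39, 22), (-42, 63), (-19, 12)] 32.04
d2 [(-42, 63), (-40, -4), (-42, 43), (-39, 22)] 32.29
```

View pics/bcd.png

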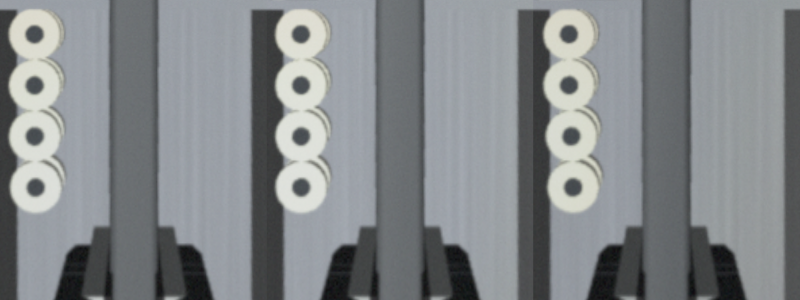

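The column is compact and starting to lean at phi = 120. I'll buckle it further, then steer back to the corner.

Run:
```python
from trk import *
def centers():
    im,d=vision.grab_frame('wrist'); o,w,r=find(im); return o,[p for p in r if -47<p[0]<47]
for phi in(125,130,135,140):
    to(30,phi); o,r=centers(); print(phi,r)
    up=[p for p in r if p[1]<30]
    if not up or max(p[0] for p in up)>-31: break
cv2.imwrite('pics/o_e.png',o)
to(30,110); to(30,90,'f'); ctrl.pause(.3); look('f2')
to(30,65); to(30,45,'g'); ctrl.pause(.5); look('g2')
ims=[cv2.imread(f'pics/o_{n}.png')[:520] for n in('e','f2','g2')]
cv2.imwrite('pics/efg.png',cv2.resize(np.hstack(ims),(800,300)))
```

```text
125 [(-39, 19), (-38, -2), (-40, 43), (-42, 64)]
130 [(-28, -2), (-40, 64), (-34, 42), (-30, 20)]
f [(-37, 63), (14, 63), (39, 63), (-12, 64), (-27, 46)] 33.61
f2 [(37, 64), (-36, 64), (13, 63), (-12, 64)] 33.96
g [(-15, 63), (-42, 63)] 34.72
g2 [(-16, 63), (-43, 64), (36, 64)] 35.27
```

View pics/efg.png

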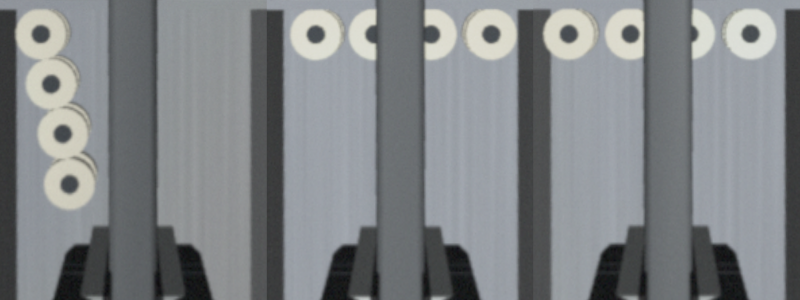

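The line swung all the way over into a row on the +y wall: x = -43, -16, 10, 36. I'll use short pulses above the slip angle (about 11°) for controlled motion, bringing two rollers to the -x wall and leaving two beside them.

```bash
cat >> trk.py <<'E'
def cen():
    im,d=vision.grab_frame('wrist'); o,w,r=find(im); r=sorted(p for p in r if -47<p[0]<47); 
    # merged mask moments as a check
    print('   ',r,'area',int((w>0).sum()/16),round(get_state()['time'],2)); cv2.imwrite('pics/last.png',o); return r
E
python3 - <<'E'
from trk import *
for th,phi in((30,0),(6,-45),(16,-45),(20,-45)):
    M=tool(1,tilt(np.radians(th),np.radians(phi))); j=ctrl.ik(tcp(B+ez*LIFT,M),m2q(M)); print(th,phi,None if j is None else j.round(2))
to(6,45); to(6,-45); cen()
for k in range(3):
    to(15,-45,v=.1); to(6,-45,v=.1); r=cen()
    if len(r)>1 and r[1][0]<-36: break
E
```

```text
30 0 [ 0.14  0.18 -0.55  2.05  0.69  0.58 -1.05]
6 -45 [ 0.29  0.36 -0.63  1.69  0.2   1.06 -0.54]
16 -45 [ 0.42  0.3  -0.68  1.83  0.1   0.83 -0.43]
20 -45 [ 0.46  0.27 -0.69  1.88  0.03  0.73 -0.36]
    [(-43, 64), (-15, 64), (36, 64)] area 484 36.18
    [(-44, 63), (-21, 58), (33, 59)] area 727 36.87
    [(-44, 62), (-23, 52), (30, 55)] area 817 37.55
    [(-44, 62), (-26, 47), (25, 50)] area 949 38.23
```

The pulses work: roller 1 stays in the corner while the others move diagonally by 3–5 mm each time. I'll continue until roller 2 sits under roller 1, then send 3 and 4 back to the wall and compact them.

Run:
```python
from trk import *
for k in range(4):
    to(17,-40,v=.12); to(7,-40,v=.12); r=cen()
    l=[p for p in r if p[0]<-38 and p[1]<50]
    if l: break
print('phi90')
to(7,80); to(24,85); r=cen()
to(28,45); to(28,15); r=cen()
```

```text
[(-43, 62), (-33, 40), (-23, 21), (-11, 41), (19, 44)] area 1106 39.0
    [(-43, 61), (-41, 33), (-17, 34), (14, 39)] area 1158 39.75
phi90
    [(-44, 63)] area 72 40.61
    [(-43, 41), (-43, 64), (-21, 64)] area 1057 41.58
```

Run:
```python
from trk import *
to(7,-45,v=.1); cen()
for k in range(5):
    to(17.5,-48,v=.12); to(8,-48,v=.12); r=cen()
    if [p for p in r if -32<p[0]<-14 and p[1]<42]: break
```

```text
[(-43, 64), (-42, 43), (-21, 64)] area 792 42.42
    [(-43, 40), (-43, 62), (-21, 60)] area 938 43.13
    [(-43, 38), (-43, 61), (-21, 57)] area 996 43.83
    [(-43, 35), (-42, 59), (-23, 52)] area 1032 44.53
    [(-43, 32), (-43, 58), (-24, 46), (-4, 39)] area 1079 45.23
    [(-43, 29), (-43, 57), (-25, 44), (-21, 23), (-6, 31)] area 1166 45.93
```

Run:
```python
from trk import *
for k in range(2):
    to(18,-25,v=.12); to(8,-25,v=.12); r=cen()
    if [p for p in r if -27<p[0]<-16 and p[1]<30] and not [p for p in r if -15<p[0]<15]: break
```

```text
[(-44, 57), (-43, 29), (-27, 44), (-8, 31)] area 1146 46.72
    [(-43, 29), (-42, 56), (-24, 45), (-8, 29)] area 1157 47.48
```

Run:
```python
from trk import *
to(8,0,v=.12); to(26,-5,v=.08); r=cen()
```

```text
[(-43, 28), (-42, 58), (-25, 44), (-18, 22)] area 1414 48.27
```

Run:
```python
from trk import *
to(29,30,v=.1); to(30,62,v=.1); cen(); to(30,45,v=.1); ctrl.pause(.1); r=cen()
cv2.imwrite('pics/g1.png',cv2.imread('pics/last.png'))
f,_=vision.grab_frame('scene'); cv2.imwrite('pics/endscene.png',f)
print(get_state()['width'],get_state()['contact_force'].round(1),abs(get_state()['qd']).max(),get_state()['time'])
o=cv2.imread('pics/last.png'); s=cv2.resize(f[130:270,170:370],(440,308),interpolation=2)
o=cv2.resize(o,(357,480)); c=np.zeros((480,797,3),np.uint8); c[:,:357]=o; c[:308,357:]=s; cv2.imwrite('pics/end.png',c)
```

```text
[(-43, 32), (-43, 64), (-28, 49), (-21, 28)] area 1295 49.27
    [(-43, 41), (-43, 64), (-24, 33), (-23, 55)] area 1418 49.72
0.010655803272450944 [-1.6 -0.2 -4.6] 0.010622887088529038 49.7667
```

View pics/end.png

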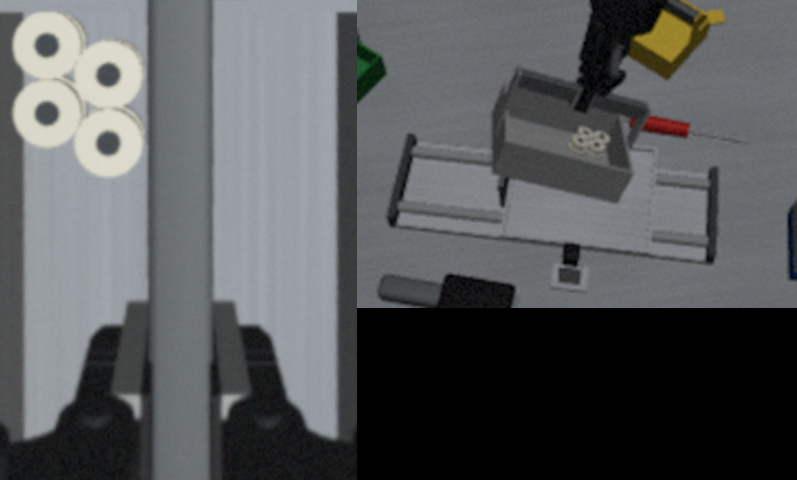

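The picture shows a 2x2 cluster in the lip corner, with the carrier's fin still at the bracket. I'll let it settle briefly, check stillness and the carrier, and hand in.

Run:
```python
from trk import *
ctrl.pause(.5); cen(); s=get_state(); print(abs(s['qd']).max(),np.degrees(np.arccos(-q2m(s['eef_rot'])[2,2])))
im,d=vision.grab_frame('top'); R=(cloud('top',im,d)-O)@np.stack([rx,ry,ez],1); z=R[...,2]
m=(z>.04)&(z<.056)&(abs(R[...,0])<.09)&(abs(R[...,1])<.2); print('carrier y',np.percentile(R[m][:,1],[1,99]).round(4))
ticket.close_job()
```

```text
[(-43, 42), (-42, 63), (-23, 32), (-23, 55)] area 1420 50.32
0.0024361070446540815 29.999220726975796
carrier y [-0.0628  0.1377]
the job is handed in; nothing more can be done
```

The job is handed in. The carrier is in its station, and the grey tote is held by its bar, tilted 30.0° above the carrier. All four rollers are gathered in the lip corner.

- **Push:** The force rose to about 9 N, dropped as the carrier clicked in, then rose again on the far side. I pushed about 3 mm past the click before backing off, and did not see it move back.
- **Station check:** In the wrist view the fin was within about 1 mm of the sensor head. Absolute estimates of the travel ranged from 0.130 to 0.134 m because of calibration scatter. In the last top view the tray edges were at -63 and +138 mm, against -63 and +142 mm before the lift. The near edge is unchanged; the far edge reads 4 mm less, and I did not resolve why.
- **Rollers:** The first tilt left them in a column along the -x wall, and my first correction turned that into a row along the +y wall. I then moved them with short tilt pulses into a 2x2 cluster.
- **Last checks:** Tote-frame roller positions were (-42,63), (-43,42), (-23,55) and (-23,32) mm, within 1 mm over the last half second. The arm was still, the grip firm, and the clock about 50 s.
- **Other objects:** No roller was spilled. The objects visible in the last scene crop looked unmoved; I did not measure each one.

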